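# Line up the pole sleeves by size

### The job

Line up the four dark grey flanged pole sleeves in order of width on the row of four round pads: the narrowest on the pad next to the upright end stop, each next wider one on the next pad, the widest at the far end. Each must stand upright on its flange in the middle of its own pad. Leave the computer mouse where it lies.

Things in the scene. Friction and masses are not known exactly. Their poses are not given: they have to be found in the camera images.
- sleeve_26: Loose flanged pole sleeve, the narrowest of four: an upright dark grey plastic tube 26 mm in outside diameter, 45 mm tall, open bore 18 mm, with a flange 34 mm in diameter and 5 mm thick round its foot. At the start it stands on the bench on its flange. Origin: centre of its underside; z up along the bore.
- sleeve_36: Loose flanged pole sleeve, the second narrowest of four: an upright dark grey plastic tube 36 mm in outside diameter, 45 mm tall, open bore 28 mm, with a flange 44 mm in diameter and 5 mm thick round its foot. At the start it stands on the bench on its flange. Origin: centre of its underside; z up along the bore.
- sleeve_46: Loose flanged pole sleeve, the second widest of four: an upright dark grey plastic tube 46 mm in outside diameter, 45 mm tall, open bore 38 mm, with a flange 54 mm in diameter and 5 mm thick round its foot. At the start it stands on the bench on its flange. Origin: centre of its underside; z up along the bore.
- sleeve_56: Loose flanged pole sleeve, the widest of four: an upright dark grey plastic tube 56 mm in outside diameter, 45 mm tall, open bore 48 mm, with a flange 64 mm in diameter and 5 mm thick round its foot. At the start it stands on the bench on its flange. Origin: centre of its underside; z up along the bore.
- pad_a: One of four alike fixed round pads, grey with a dark rim, 72 mm across, 2 mm thick, in a straight row at 85 mm spacing on a fixed aluminium strip (84 x 450 mm, 6 mm thick) on the bench. Origin: centre of its underside, 6 mm above the bench; its top is 8 mm above the bench. x across the strip, y along the row. The letter tells nothing of its place in the row.
- pad_b: One of four alike fixed round pads, grey with a dark rim, 72 mm across, 2 mm thick, in a straight row at 85 mm spacing on a fixed aluminium strip (84 x 450 mm, 6 mm thick) on the bench. Origin: centre of its underside, 6 mm above the bench; its top is 8 mm above the bench. x across the strip, y along the row. The letter tells nothing of its place in the row.
- pad_c: One of four alike fixed round pads, grey with a dark rim, 72 mm across, 2 mm thick, in a straight row at 85 mm spacing on a fixed aluminium strip (84 x 450 mm, 6 mm thick) on the bench. Origin: centre of its underside, 6 mm above the bench; its top is 8 mm above the bench. x across the strip, y along the row. The letter tells nothing of its place in the row.
- pad_d: One of four alike fixed round pads, grey with a dark rim, 72 mm across, 2 mm thick, in a straight row at 85 mm spacing on a fixed aluminium strip (84 x 450 mm, 6 mm thick) on the bench. Origin: centre of its underside, 6 mm above the bench; its top is 8 mm above the bench. x across the strip, y along the row. The letter tells nothing of its place in the row.
- stop: Fixed upright dark steel end stop of the strip: a plate 70 mm across the strip, 16 mm thick along it, 45 mm tall, at either end of the strip, in line with the row, 77.5 mm beyond the centre of the nearest pad. The other end has only a small flat bar 3 mm thick. Origin: centre of its underside, 6 mm above the bench; y along the row.
- mouse: Black computer mouse lying loose on the bench, 105 mm long (x), 62 mm wide, 34 mm tall. Not part of the job. Origin: centre of its underside.

How it is judged:
By the outcome, as a careful person would: the job done as asked, in the order asked, and still so for the second after the job is handed in, with the robot touching nothing.
It also fails if it takes over 96 s, if anything falls off the work surface, if the arm or the gripper's body presses on something with over 40 N, if the wrist force passes 120 N, or if a joint passes its speed limit or range.

### The arm

A 7-joint arm with a two-finger parallel gripper is mounted at the origin on the work surface. World frame = base frame: x ahead of the robot, y to its left, z up, the work surface at z = 0. Lengths are in m, angles in rad, forces in N, time in s.
With the tool pointing down it reaches from about 0.4 to 0.85 m from the base axis. Payload 4.5 kg.
Tool frame: the origin (TCP) lies at the very end of the fingers, on their centre line; the grasp point (between the pads) lies 19 mm behind it; x points along the fingers, z is the direction in which the jaws open and shut, and the axes are right-handed (so a half turn about x gives the same grasp; the last joint's range is limited). The gripper opens to 85 mm and grips with 20 to 120 N. Pads are 22 mm wide; open, the fingers measure 114 mm over their backs; the gripper's body (76 mm by 85 mm) begins 54 mm behind the grasp point. The pads swing forward as they close: fully open they stand 13 mm farther back than shut.
Start: joints at [1.367, 0.689, -0.195, 1.565, 0.157, 0.902, -0.215], TCP at [0.147, -0.607, 0.231] pointing down, gripper open.
Joint ranges: [-3.01, 3.01], [-0.46, 2.08], [-1.47, 1.51], [0.13, 2.56], [-1, 4.14], [0.04, 2.09], [-2.66, 2.66]. Speed limits (rad/s): [2.57, 2.57, 3.14, 3.14, 3.14, 3.14, 3.14].

### API

Orientations are given as a 3x3 rotation matrix whose columns are the frame's x, y, z axes.
In Python, from rig import bot gives the robot as it stands.
- The arm moves only by the tool servo_tool, never from a script. Its argument "deltas" is one flat list of numbers, 7 for each row, row after row: the opening, from 0 (shut) to 1 (fully open), then the shift along the tool's x, y, z in m, then the turn, a rotation vector about the tool's x, y, z in rad. A call has 1 to 12 rows; each row shifts and turns the commanded pose from where the row before left it, along the tool's axes as they then stand; what a row does not reach is not made up. A row lasts 1/12 s, in which the tool goes at most 41.7 mm and 7.16 degrees, less where a joint would pass 70% of its speed; a pose out of reach is approached as far as the arm can. A call is refused whole if a number of a shift passes 0.0417 or a number of a turn 0.125, either way. A call with a gripper value outside its range is refused whole. The fingers move at their own pace and stop on an object; "squeeze" is the grip in N (left out, the last holds). Time passes only in rows, so rows that do not move let the fingers close. It gives the time, the measured TCP pose, the force and the opening at its end, in the units of the state.
- bot.observe(): the state, without advancing time (a new reading comes with each control period).
- bot.grab_frame(name): name is "scene" or "top" or "wrist"; returns the picture (384x512x3 uint8, red, green, blue); there is no depth.
- bot.calibration(name): a dict with "mtx" (3x3 intrinsics, pixels), "k1" (the pictures are not rectified: a ray, as slopes to the right and down, at radius r is drawn at 1 + k1 r^2 times it, then the intrinsics apply), "R" (3x3) and "t" (3): a world point X has camera coordinates R X + t; the wrist camera has in their place "hand_eye" (4x4, takes a point from camera to tool coordinates, whose origin is the TCP and whose axes are the tool frame's). Camera axes: x right, y down, z forward; pixel columns grow to the right and rows downward; lengths in m; the calibration is good to about 2 mm. A picture is of the moment at which its call begins: read the wrist's pose just before it. calibration takes no time and is no camera call.
- bot.hand_in(): hands the job in, once; it reports no verdict.
The state is a dict: "t": time; "joint_positions": joint angles; "joint_vel": joint speeds; "effort": joint torques, N m; "eef_pos": TCP position; "ee_rot": TCP orientation; "ft_force": force on the tool from outside, world axes, zero at the start; "moment": the same for the moment, N m; "width": finger opening in m.
Only numpy, scipy, OpenCV 4.12 (cv2) and the standard library are available. Lean on these libraries where they do the work, as an engineer would, in place of code of your own. Each camera call takes 0.05 s, during which the arm holds its last target.

## Working session

There is one attempt and no reset: what is moved stays moved. The work goes in short steps, Python scripts to look and compute and a tool call to move; the robot and the scene stay as the last step left them, time stands still between calls to the robot, and variables do not carry over. Pictures are saved under pics/ and viewed, and the job is handed in when it is done.

Besides the shell and the picture viewer there is one more tool, called after "Emit:" in YAML: its name, and indented under it one key for each argument. servo_tool: Moves the arm, as the interface text tells. Its arguments: {"type":"object","properties":{"deltas":{"type":"array"},"squeeze":{"type":"number"}},"required":["deltas"]}

```bash
ls; mkdir -p pics; python3 - <<'E'
from rig import bot
import cv2,numpy as np
s=bot.observe()
print(s)
for n in ["scene","top","wrist"]:
    im=bot.grab_frame(n); cv2.imwrite(f"pics/{n}0.png",im[:,:,::-1])
    print(n,bot.calibration(n))
E
```

```text
pics
{'t': 0.0, 'joint_positions': array([ 1.36678792,  0.68997969, -0.19452497,  1.5663774 ,  0.15732042,
        0.90250521, -0.21511294]), 'joint_vel': array([ 0.00077234, -0.0001437 ,  0.00081858, -0.00036613,  0.00060361,
       -0.00095612,  0.00169002]), 'effort': array([-3.76441176e-04, -5.39605165e+01, -1.26653641e+00, -1.58544677e+01,
        9.15680488e-03,  9.43680236e-03, -3.69064566e-06]), 'eef_pos': array([ 0.14702596, -0.60677415,  0.23047813]), 'ee_rot': array([[-5.84165257e-04,  9.71833757e-01,  2.35666731e-01],
       [ 1.78123178e-03,  2.35667408e-01, -9.71832136e-01],
       [-9.99998243e-01, -1.47933499e-04, -1.86872988e-03]]), 'ft_force': array([-0.52887628, -0.47197573, -0.3873942 ]), 'moment': array([0.0254578 , 0.0286689 , 0.03477975]), 'width': 0.08553328141138149}
scene {'mtx': array([[351.86938419,   0.        , 252.70880707],
       [  0.        , 351.86938419, 194.0116199 ],
       [  0.        ,   0.        ,   1.        ]]), 'k1': -0.009126826788850677, 'R': array([[ 0.63773922,  0.77019164, -0.009671  ],
       [ 0.44669347, -0.38004443, -0.80995751]
[... 349 characters left out ...]
,
       [-0.98750791, -0.01432255, -0.15691716],
       [ 0.15674634,  0.01236466, -0.98756149]]), 't': array([0.08468303, 0.54785388, 1.26984882])}
wrist {'mtx': array([[338.45929988,   0.        , 257.4332983 ],
       [  0.        , 338.45929988, 184.64118159],
       [  0.        ,   0.        ,   1.        ]]), 'k1': 0.015499800358465512, 'hand_eye': array([[-2.21996973e-04, -3.17720107e-01,  9.48184520e-01,
        -1.41917884e-01],
       [ 5.52041890e-04, -9.48184438e-01, -3.17719951e-01,
         8.22845969e-02],
       [ 9.99999823e-01,  4.52904707e-04,  3.85888884e-04,
        -4.12346941e-04],
       [ 0.00000000e+00,  0.00000000e+00,  0.00000000e+00,
         1.00000000e+00]])}
```

View pics/scene0.png

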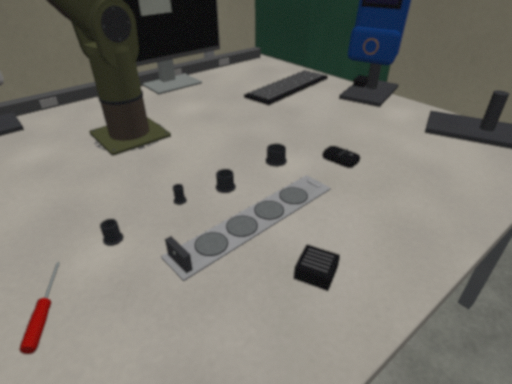

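View pics/top0.png

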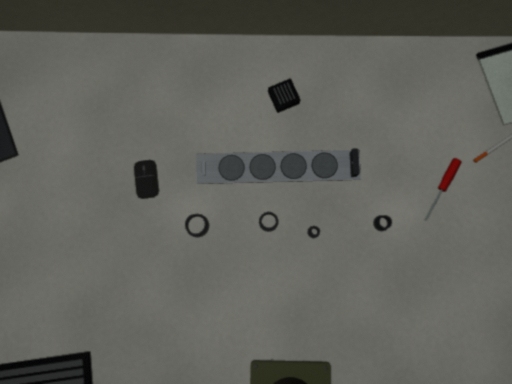

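View pics/wrist0.png

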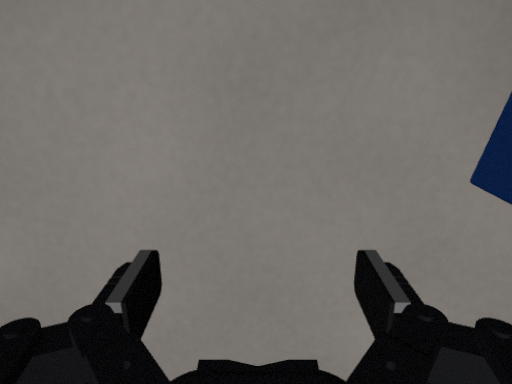

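```bash
python3 - <<'E'
import cv2
a=cv2.imread('pics/top0.png')
c=cv2.resize(a[140:245,175:305],None,fx=6,fy=5.7,interpolation=cv2.INTER_CUBIC)
c=cv2.resize(a[140:240,180:310],None,fx=6,fy=6,interpolation=cv2.INTER_CUBIC);c=cv2.convertScaleAbs(c,alpha=1.8);cv2.imwrite('pics/c1.png',c)
c=cv2.resize(a[140:240,280:410],None,fx=6,fy=6,interpolation=cv2.INTER_CUBIC);c=cv2.convertScaleAbs(c,alpha=1.8);cv2.imwrite('pics/c2.png',c)
b=cv2.imread('pics/scene0.png')
c=cv2.resize(b[140:275,90:290],None,fx=4,fy=4,interpolation=cv2.INTER_CUBIC);c=cv2.convertScaleAbs(c,alpha=1.8);cv2.imwrite('pics/c3.png',c)
E
```

```text
(no output)
```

View pics/c1.png

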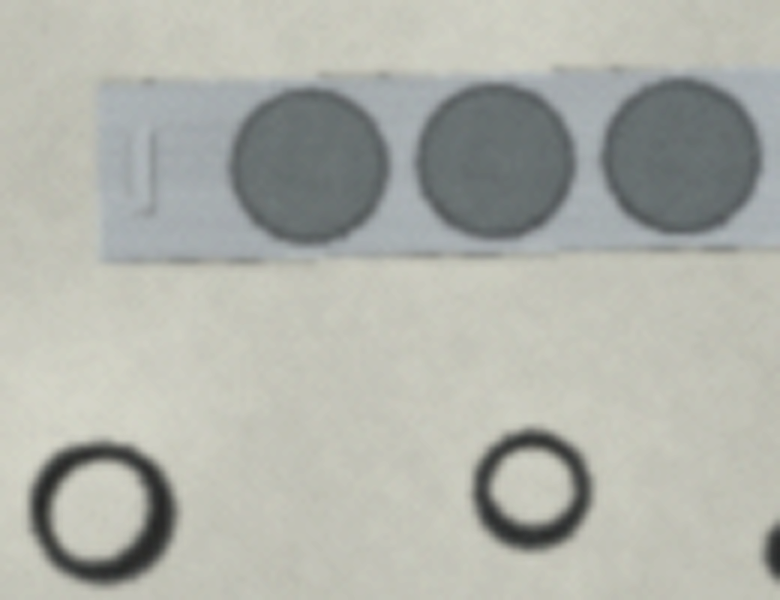

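View pics/c2.png

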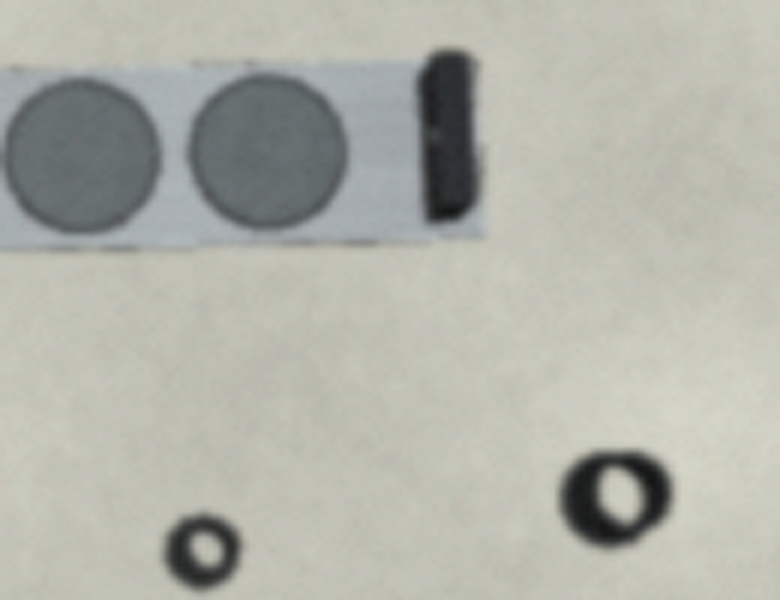

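View pics/c3.png

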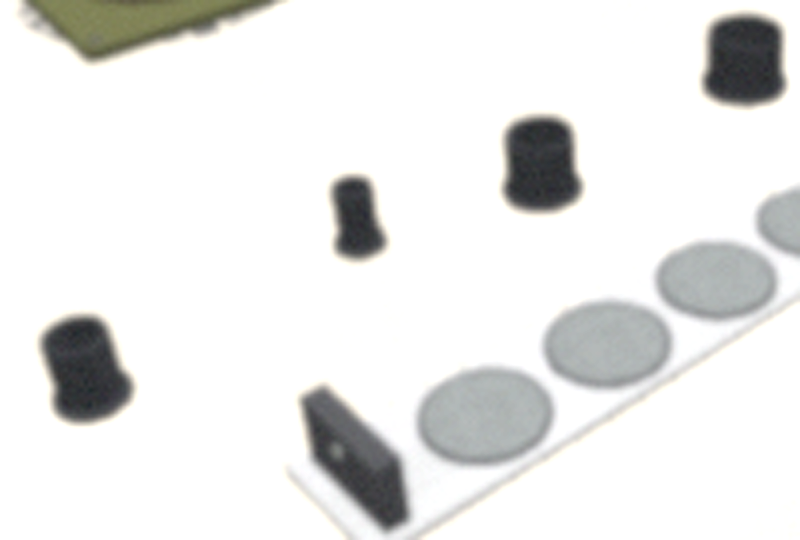

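```bash
cat > h.py <<'E'
import numpy as np,cv2
from rig import bot
from scipy.optimize import minimize
def cam(n,s=None):
    c=bot.calibration(n)
    if 'R' in c: return c
    T=np.eye(4);T[:3,:3]=s['ee_rot'];T[:3,3]=s['eef_pos']
    M=np.linalg.inv(T@c['hand_eye']);c['R']=M[:3,:3];c['t']=M[:3,3];return c
def proj(c,X):
    p=np.atleast_2d(X)@c['R'].T+c['t'];q=p[:,:2]/p[:,2:]
    q=q*(1+c['k1']*(q**2).sum(1,keepdims=True));m=c['mtx']
    return q*[m[0,0],m[1,1]]+m[:2,2]
def unproj(c,uv,z):
    m=c['mtx'];d=(np.array(uv,float)-m[:2,2])/[m[0,0],m[1,1]];q=d.copy()
    for _ in range(10): q=d/(1+c['k1']*(q**2).sum())
    r=c['R'].T@np.append(q,1);o=-c['R'].T@c['t'];return o+r*(z-o[2])/r[2]
th=np.linspace(0,2*np.pi,60)
def circ(x,y,z,r): return np.c_[x+r*np.cos(th),y+r*np.sin(th),0*th+z]
def sil(c,x,y,d,z0=0,S=8,box=None):
    x0,y0,w,h=box; m=np.zeros((h*S,w*S),np.uint8)
    for (a,b,r) in ((0,.005,d/2+.004),(.005,.045,d/2)):
        p=proj(c,np.r_[circ(x,y,z0+a,r),circ(x,y,z0+b,r)])
        p=((p-[x0-.5,y0-.5])*S).astype(np.float32)
        cv2.fillConvexPoly(m,cv2.convexHull(p).astype(np.int32),255)
    # see-through bore
    A=np.zeros_like(m);B=np.zeros_like(m)
    for M,z in((A,.045),(B,0)):
        p=((proj(c,circ(x,y,z0+z,d/2-.004))-[x0-.5,y0-.5])*S).astype(np.int32);cv2.fillConvexPoly(M,p,255)
    m[(A>0)&(B>0)]=0
    return cv2.resize(m,(w,h),interpolation=cv2.INTER_AREA)/255.
def fit(c,g,x,y,d,z0=0,mar=12,blur=.7):
    p=proj(c,circ(x,y,z0+.02,d/2+.02));x0,y0=(p.min(0)-mar).astype(int);w,h=(p.max(0)+mar).astype(int)-[x0,y0]
    I=g[y0:y0+h,x0:x0+w].astype(float)
    def f(v):
        s=cv2.GaussianBlur(sil(c,v[0],v[1],d,z0,box=(x0,y0,w,h)),(0,0),blur).ravel()
        A=np.c_[s,np.ones_like(s)];k,*_=np.linalg.lstsq(A,I.ravel(),rcond=None)
        return ((A@k-I.ravel())**2).mean()
    r=minimize(f,[x,y],method='Nelder-Mead',options=dict(initial_simplex=[[x,y],[x+.006,y],[x,y+.006]],xatol=1e-4,fatol=1e-3))
    return r.x,r.fun
E
python3 - <<'E'
from h import *
G={n:cv2.imread(f'pics/{n}0.png',0) for n in('top','scene')}
ct=cam('top');cs=cam('scene')
for d,u,us in((56,(197,225),(276,155)),(46,(269,221),(225,181)),(26,(313,231),(179,193)),(36,(382,223),(111,232))):
    p=unproj(ct,u,.02);q=unproj(cs,us,.02)
    print(d,p[:2].round(4),q[:2].round(4),fit(ct,G['top'],*p[:2],d/1e3),fit(cs,G['scene'],*q[:2],d/1e3))
for n,c,U in(('top',ct,[(324,165),(293,166),(262,167),(231,168)]),('scene',cs,[(211,243),(242,225.5),(269,209.5),(294,195)])):
  for u in U:
    P=unproj(c,u,.008);x,y=P[:2]
    # pad fit: disk
    g=G[n];p=proj(c,circ(x,y,.008,.041));x0,y0=p.min(0).astype(int)-1;w,h=p.max(0).astype(int)+2-[x0,y0];I=g[y0:y0+h,x0:x0+w].astype(float).ravel()
    def f(v):
        m=np.zeros((h*8,w*8),np.uint8);cv2.fillConvexPoly(m,((proj(c,circ(v[0],v[1],.008,.036))-[x0-.5,y0-.5])*8).astype(np.int32),255)
        s=cv2.GaussianBlur(cv2.resize(m,(w,h),interpolation=cv2.INTER_AREA)/255.,(0,0),.7).ravel();A=np.c_[s,np.ones_like(s)];k,*_=np.linalg.lstsq(A,I,rcond=None);return ((A@k-I)**2).mean()
    r=minimize(f,[x,y],method='Nelder-Mead',options=dict(initial_simplex=[[x,y],[x+.006,y],[x,y+.006]],xatol=1e-4,fatol=1e-3))
    print(n,P[:2].round(4),r.x.round(4),r.fun)
E
```

```text
56 [0.4468 0.2477] [0.4464 0.2541] (array([0.44768376, 0.24990893]), np.float64(14.186986872645198)) (array([0.44526775, 0.25364405]), np.float64(76.83216629922902))
46 [0.4603 0.0557] [0.4603 0.0614] (array([0.46129745, 0.05756038]), np.float64(4.919957119254763)) (array([0.45896036, 0.06167105]), np.float64(61.31377483969996))
26 [ 0.4355 -0.0615] [ 0.4296 -0.057 ] (array([ 0.43536257, -0.0637619 ]), np.float64(4.270303394122328)) (array([ 0.4339077 , -0.06028681]), np.float64(43.24104406304203))
36 [ 0.4598 -0.2444] [ 0.4609 -0.2423] (array([ 0.46193979, -0.24614004]), np.float64(19.20983657273083)) (array([ 0.46044587, -0.2424385 ]), np.float64(72.97614691093023))
top [ 0.6174 -0.0932] [ 0.6175 -0.0936] 20.431720415771334
top [ 0.6134 -0.0085] [ 0.6144 -0.0088] 19.373691152150535
top [0.6094 0.0764] [0.611  0.0762] 22.009707840551297
top [0.6054 0.1614] [0.6075 0.1613] 18.110280878054844
scene [ 0.6174 -0.09  ] [ 0.6188 -0.0912] 98.7091821153648
scene [ 0.6156 -0.0051] [ 0.6153 -0.0061] 145.31991036687674
scene [0.6118 0.0795] [0.6118 0.0782] 160.00880160179793
scene [0.6087 0.166 ] [0.6085 0.1633] 95.63530274712143
```

Emit:
servo_tool:
  deltas: [1,0,0,0,-0.115,0,0,1,0,0,0,-0.115,0,0,1,0,0,0,-0.115,0,0,1,0,0,0,-0.115,0,0,1,0,0,0,-0.115,0,0,1,0,0,0,-0.115,0,0,1,0,0,0,-0.115,0,0,1,0,0,0,-0.115,0,0,1,0,0,0,-0.115,0,0,1,0,0,0,-0.115,0,0,1,0,0,0,-0.115,0,0,1,0,0,0,-0.105,0,0]
  squeeze: 30

```text
t: 1.15
eef_pos: [0.147, -0.6072, 0.2309]
ee_rot: [[-0.0, -0.042, 0.999], [0.001, 0.999, 0.042], [-1.0, 0.001, -0.0]]
ft_force: [-0.4, -0.5, -0.4]
width: 0.0854
```

```bash
cat >> h.py <<'E'
def go(x,y,z,yaw=0.039):
    s=bot.observe();R=s['ee_rot'];d=R.T@(np.array([x,y,z])-s['eef_pos'])
    from scipy.spatial.transform import Rotation as Ro
    T=np.array([[0,-np.sin(yaw),np.cos(yaw)],[0,np.cos(yaw),np.sin(yaw)],[-1,0,0]])
    print('t',round(s['t'],2),'pos',s['eef_pos'].round(4),'w',round(s['width'],4),'F',s['ft_force'].round(1),'\n d',d.round(4),'rot',Ro.from_matrix(R.T@T).as_rotvec().round(4))
E
python3 -c "
from h import *
go(.461,-.245,.22)
print(bot.observe()['joint_positions'])"
```

```text
t 1.15 pos [ 0.147  -0.6072  0.2309] w 0.0854 F [-0.4 -0.5 -0.4] 
 d [0.011  0.3485 0.3291] rot [ 0.0035 -0.0003 -0.0007]
[ 1.57225227  0.73790195 -0.5820367   1.55376887  0.45827051  0.99002806
  0.89700901]
```

Emit:
servo_tool:
  deltas: [1,0,0.029,0.0274,0,0,0,1,0,0.029,0.0274,0,0,0,1,0,0.029,0.0274,0,0,0,1,0,0.029,0.0274,0,0,0,1,0,0.029,0.0274,0,0,0,1,0,0.029,0.0274,0,0,0,1,0,0.029,0.0274,0,0,0,1,0,0.029,0.0274,0,0,0,1,0,0.029,0.0274,0,0,0,1,0,0.029,0.0274,0,0,0,1,0,0.029,0.0274,0,0,0,1,0.01,0.029,0.0274,0,0,0]

```text
t: 2.15
eef_pos: [0.465, -0.2463, 0.2225]
ee_rot: [[0.003, -0.037, 0.999], [-0.002, 0.999, 0.037], [-1.0, -0.002, 0.003]]
ft_force: [0.2, -0.9, -0.1]
width: 0.0856
```

Emit:
servo_tool:
  deltas: [1,0,0,0,0,0,0,1,0,0,0,0,0,0]

```text
t: 2.32
eef_pos: [0.4646, -0.2443, 0.2209]
ee_rot: [[0.0, -0.044, 0.999], [0.002, 0.999, 0.044], [-1.0, 0.002, 0.0]]
ft_force: [-0.7, 0.1, 0.0]
width: 0.0854
```

```bash
python3 -c "
from h import *
go(.461,-.245,.1)
s=bot.observe();im=bot.grab_frame('wrist');cv2.imwrite('pics/w36.png',im[:,:,::-1])
c=cam('wrist',s);g=im[:,:,::-1].copy();g=cv2.cvtColor(g,cv2.COLOR_BGR2GRAY)
print(proj(c,[.461,-.245,.045]))
print(fit(c,g,.461,-.245,.036,mar=0))
"
```

```text
t 2.32 pos [ 0.4646 -0.2443  0.2209] w 0.0854 F [-0.7  0.1  0. ] 
 d [ 0.1209 -0.0007 -0.0036] rot [ 0.0046  0.0002 -0.0016]
[[253.12817671 161.61582234]]
(array([ 0.4623005 , -0.24187933]), np.float64(93.76760849722503))
```

View pics/w36.png

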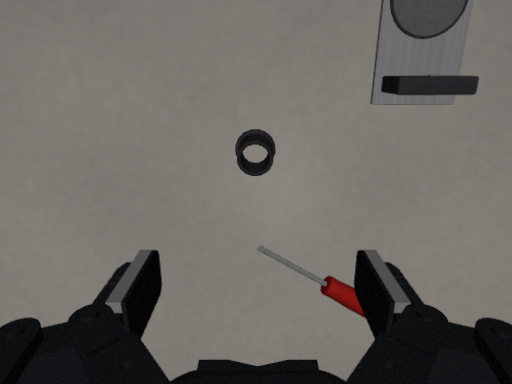

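Emit:
servo_tool:
  deltas: [1,0.036,0.0018,-0.0028,0.004,0,0,1,0.036,0,0,0,0,0,1,0.036,0,0,0,0,0,1,0.036,0,0,0,0,0,0.7,0.032,0,0,0,0,0,0.6,0.02,0,0,0,0,0,0.5,0.011,0,0,0,0,0,0,0,0,0,0,0,0,0,0,0,0,0,0,0,0,0,0,0,0,0,0,0,0,0,0,0,0,0,0]
  squeeze: 30

```text
invalid input at $.deltas: expected a multiple of 7 numbers
```

```bash
python3 -c "
from h import *
go(.4618,-.2425,.1)
"
```

```text
t 2.37 pos [ 0.463  -0.2467  0.2209] w 0.0851 F [-0.7 -0.4 -0.1] 
 d [ 0.1209  0.0042 -0.0009] rot [ 0.0004 -0.0012 -0.0002]
```

Emit:
servo_tool:
  deltas: [1,0,0,0,0,0,0,1,0,0,0,0,0,0]

```text
t: 2.53
eef_pos: [0.4617, -0.2492, 0.2211]
ee_rot: [[-0.001, -0.034, 0.999], [-0.001, 0.999, 0.034], [-1.0, -0.001, -0.001]]
ft_force: [-0.0, 0.1, 0.3]
width: 0.0853
```

```bash
python3 -c "
from h import *
for i in range(4):
  s=bot.observe();print(s['eef_pos'].round(4),abs(s['joint_vel']).max().round(4));im=bot.grab_frame('wrist')
  c=cam('wrist',s);g=cv2.cvtColor(im,cv2.COLOR_RGB2GRAY)
  print(fit(c,g,.461,-.245,.036,mar=0))
go(.4618,-.2425,.1)
"
```

```text
[ 0.4617 -0.2492  0.2211] 0.0065
(array([ 0.4621694 , -0.24190565]), np.float64(90.66421053767743))
[ 0.4619 -0.2491  0.2213] 0.0062
(array([ 0.46235232, -0.24190178]), np.float64(89.46323026608788))
[ 0.462  -0.249   0.2213] 0.0056
(array([ 0.46227261, -0.24185488]), np.float64(97.62085104825387))
[ 0.4622 -0.2487  0.2214] 0.0068
(array([ 0.46224626, -0.24196085]), np.float64(95.03836359205722))
t 2.73 pos [ 0.4623 -0.2485  0.2214] w 0.0852 F [-0.6 -0.5 -0.2] 
 d [ 0.1214  0.0061 -0.0003] rot [-0.004  -0.0001  0.0004]
```

Emit:
servo_tool:
  deltas: [1,0.036,0.0055,0,0,0,0,1,0.036,0,0,0,0,0,1,0.036,0,0,0,0,0,1,0.036,0,0,0,0,0,0.7,0.032,0,0,0,0,0,0.7,0.02,0,0,0,0,0,0.7,0.011,0,0,0,0,0,0.7,0,0,0,0,0,0,0.7,0,0,0,0,0,0]
  squeeze: 30

```text
t: 3.48
eef_pos: [0.4626, -0.2421, 0.0141]
ee_rot: [[-0.001, -0.037, 0.999], [0.0, 0.999, 0.037], [-1.0, 0.0, -0.001]]
ft_force: [-0.8, -0.3, 0.6]
width: 0.0595
```

```bash
python3 -c "
from h import *
go(.4622,-.242,.012)
"
```

```text
t 3.48 pos [ 0.4626 -0.2421  0.0141] w 0.0595 F [-0.8 -0.3  0.6] 
 d [ 0.0021  0.0001 -0.0004] rot [-0.0022 -0.0006 -0.0001]
```

Spot on. Close, then lift and move.

Emit:
servo_tool:
  deltas: [0.3,0,0,0,0,0,0,0.3,0,0,0,0,0,0,0,0,0,0,0,0,0,0,0,0,0,0,0,0,0,0,0,0,0,0,0,0,0,0,0,0,0,0,0,0,0,0,0,0,0]
  squeeze: 30

```text
t: 4.07
eef_pos: [0.4635, -0.2425, 0.0157]
ee_rot: [[0.002, -0.037, 0.999], [-0.001, 0.999, 0.037], [-1.0, -0.001, 0.002]]
ft_force: [-1.5, -0.3, 7.7]
width: 0.0384
```

```bash
python3 -c "
from h import *
go(.6158,-.0065,.085)
"
```

```text
t 4.07 pos [ 0.4635 -0.2425  0.0157] w 0.0384 F [-1.5 -0.3  7.7] 
 d [-0.0693  0.2302  0.161 ] rot [-0.0024  0.0021  0.0012]
```

Emit:
servo_tool:
  deltas: [0,0,0,0,0,0,0,0,0,0,0,0,0,0,0,0,0,0,0,0,0]

```text
t: 4.32
eef_pos: [0.4634, -0.2425, 0.0156]
ee_rot: [[0.002, -0.037, 0.999], [-0.001, 0.999, 0.037], [-1.0, -0.001, 0.002]]
ft_force: [-0.6, -0.3, 7.5]
width: 0.0386
```

```bash
python3 -c "
from h import *
go(.6158,-.0065,.085)
im=bot.grab_frame('wrist');cv2.imwrite('pics/w2.png',im[:,:,::-1])
"
```

```text
t 4.32 pos [ 0.4634 -0.2425  0.0156] w 0.0386 F [-0.6 -0.3  7.5] 
 d [-0.0693  0.2302  0.161 ] rot [-0.0024  0.002   0.0012]
```

View pics/w2.png

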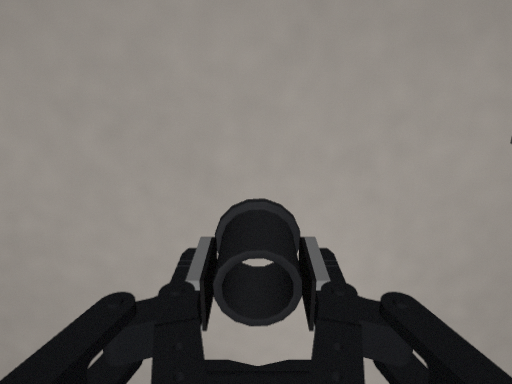

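Emit:
servo_tool:
  deltas: [0.55,0,0,0,0,0,0,0.55,-0.005,0,0,0,0,0,0.55,-0.005,0,0,0,0,0,0,0,0,0,0,0,0,0,0,0,0,0,0,0,0,0,0,0,0,0,0,0,0,0,0,0,0,0,0,0,0,0,0,0,0]
  squeeze: 30

```text
t: 5.03
eef_pos: [0.4634, -0.2424, 0.0257]
ee_rot: [[0.002, -0.037, 0.999], [-0.001, 0.999, 0.037], [-1.0, -0.001, 0.002]]
ft_force: [-1.3, 0.8, 12.9]
width: 0.0367
```

```bash
python3 -c "
from h import *
go(.6158,-.0065,.085)
im=bot.grab_frame('wrist');cv2.imwrite('pics/w3.png',im[150:,120:400,::-1].repeat(2,0).repeat(2,1))
"
```

```text
t 5.03 pos [ 0.4634 -0.2424  0.0257] w 0.0367 F [-1.3  0.8 12.9] 
 d [-0.0593  0.23    0.1611] rot [-0.0023  0.0018  0.0012]
```

View pics/w3.png

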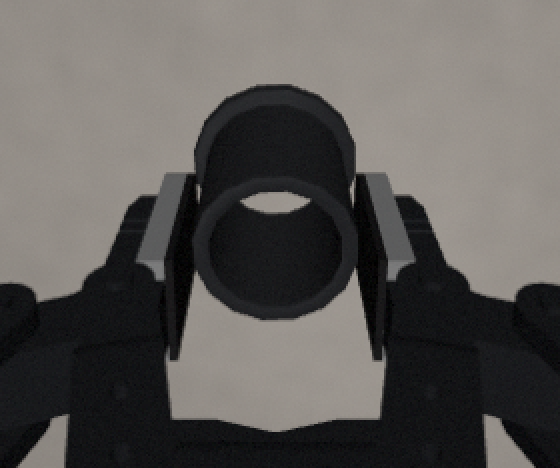

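Emit:
servo_tool:
  deltas: [0,-0.02,0,0,0,0,0,0,-0.04,0,0,0,0,0,0,-0.04,0,0,0,0,0,0,-0.02,0.02,0.03,0,0,0,0,0,0.025,0.035,0,0,0,0,0,0.025,0.035,0,0,0,0,0,0.025,0.035,0,0,0,0,0,0.01,0.02,0,0,0,0,0,0.005,0.006,0,0,0,0,0,0,0,0,0,0,0,0,0,0,0,0,0,0,0,0,0,0,0,0]

```text
t: 6.08
eef_pos: [0.6143, -0.1308, 0.1438]
ee_rot: [[-0.003, -0.035, 0.999], [-0.002, 0.999, 0.035], [-1.0, -0.002, -0.003]]
ft_force: [-0.4, -0.3, -0.9]
width: 0.0365
```

```bash
cat >> h.py <<'E'
def padfit(c,g,x,y):
    p=proj(c,circ(x,y,.008,.041));x0,y0=p.min(0).astype(int)-1;w,h=p.max(0).astype(int)+2-[x0,y0]
    if x0<0 or y0<0 or x0+w>512 or y0+h>384: return None
    I=g[y0:y0+h,x0:x0+w].astype(float).ravel()
    def f(v):
        m=np.zeros((h*8,w*8),np.uint8);cv2.fillConvexPoly(m,((proj(c,circ(v[0],v[1],.008,.036))-[x0-.5,y0-.5])*8).astype(np.int32),255)
        s=cv2.GaussianBlur(cv2.resize(m,(w,h),interpolation=cv2.INTER_AREA)/255.,(0,0),.7).ravel();A=np.c_[s,np.ones_like(s)];k,*_=np.linalg.lstsq(A,I,rcond=None);return ((A@k-I)**2).mean()
    r=minimize(f,[x,y],method='Nelder-Mead',options=dict(initial_simplex=[[x,y],[x+.006,y],[x,y+.006]],xatol=1e-4,fatol=1e-3))
    return r.x,r.fun
P=[(.618,-.0925),(.615,-.0075),(.6115,.077),(.608,.162)]
E
python3 -c "
from h import *
go(.6158,-.0065,.085)
for i in range(2):
  s=bot.observe();im=bot.grab_frame('wrist');cv2.imwrite('pics/w4.png',im[:,:,::-1])
  c=cam('wrist',s);g=cv2.cvtColor(im,cv2.COLOR_RGB2GRAY)
  print(s['eef_pos'])
  for p in P: print(p,proj(c,[*p,.008]).round(),padfit(c,g,*p))
"
```

```text
t 6.08 pos [ 0.6143 -0.1308  0.1438] w 0.0365 F [-0.4 -0.3 -0.9] 
 d [0.0586 0.1243 0.006 ] rot [-0.0041 -0.0029  0.0017]
[ 0.61430861 -0.13082514  0.14380997]
(0.618, -0.0925) [[263. 128.]] (array([ 0.61809372, -0.08959324]), np.float64(132.66864198362208))
(0.615, -0.0075) [[264.  12.]] None
(0.6115, 0.077) [[ 264. -134.]] None
(0.608, 0.162) [[ 264. -330.]] None
[ 0.61448338 -0.1309057   0.14395799]
(0.618, -0.0925) [[263. 127.]] (array([ 0.61822977, -0.08963744]), np.float64(130.97570914529706))
(0.615, -0.0075) [[264.  12.]] None
(0.6115, 0.077) [[ 264. -134.]] None
(0.608, 0.162) [[ 264. -330.]] None
```

View pics/w4.png

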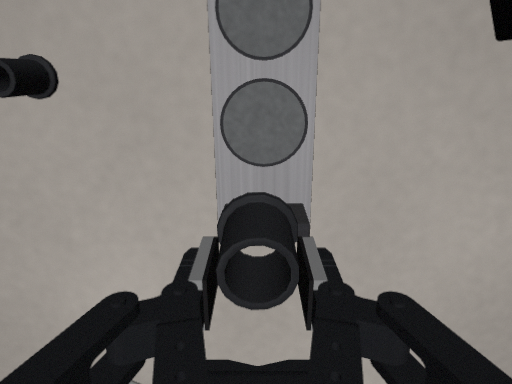

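Emit:
servo_tool:
  deltas: [0,0,0.03,0.002,-0.003,0,0,0,0,0.035,0.002,0,0,0,0,0.015,0.035,0.002,0,0,0,0,0.03,0.02,0,0,0,0,0,0.03,0.0055,0,0,0,0,0,0.02,0,0,0,0,0,0,0.005,0,0,0,0,0,0,0,0,0,0,0,0,0,0,0,0,0,0,0,0,0,0,0,0,0,0]

```text
t: 7.02
eef_pos: [0.6186, -0.0039, 0.0459]
ee_rot: [[0.003, -0.038, 0.999], [-0.0, 0.999, 0.038], [-1.0, -0.0, 0.003]]
ft_force: [-0.1, -1.4, 0.1]
width: 0.0367
```

```bash
python3 -c "
from h import *
go(.6155,-.0052,.0345)
"
```

```text
t 7.02 pos [ 0.6186 -0.0039  0.0459] w 0.0367 F [-0.1 -1.4  0.1] 
 d [ 0.0114 -0.0012 -0.0032] rot [-0.0007  0.0028  0.0002]
```

Emit:
servo_tool:
  deltas: [0,0.005,0,0,0,0,0,0,0,0,0,0,0,0,0,0,0,0,0,0,0,0,0,0,0,0,0,0,0,0,0,0,0,0,0]

```text
t: 7.43
eef_pos: [0.6176, -0.0029, 0.0395]
ee_rot: [[0.0, -0.04, 0.999], [-0.0, 0.999, 0.04], [-1.0, -0.0, 0.0]]
ft_force: [-0.2, -0.9, -0.2]
width: 0.0371
```

Emit:
servo_tool:
  deltas: [0,0,0,0,0,0,0,0,0,0,0,0,0,0,0,0,0,0,0,0,0]

```text
t: 7.68
eef_pos: [0.6174, -0.0029, 0.0393]
ee_rot: [[0.0, -0.04, 0.999], [-0.0, 0.999, 0.04], [-1.0, -0.0, 0.0]]
ft_force: [-0.4, 1.5, -0.4]
width: 0.037
```

```bash
python3 -c "
from h import *
go(.6155,-.0052,.0345)
"
```

```text
t 7.68 pos [ 0.6174 -0.0029  0.0393] w 0.037 F [-0.4  1.5 -0.4] 
 d [ 0.0048 -0.0022 -0.002 ] rot [0.0011 0.     0.    ]
```

Emit:
servo_tool:
  deltas: [0,0,-0.0022,-0.002,0,0,0,0,0.003,0,0,0,0,0,0,0.002,0,0,0,0,0,0,0,0,0,0,0,0,0,0,0,0,0,0,0]

```text
t: 8.1
eef_pos: [0.6155, -0.0053, 0.0341]
ee_rot: [[-0.0, -0.04, 0.999], [-0.0, 0.999, 0.04], [-1.0, -0.0, -0.0]]
ft_force: [-0.2, 0.1, -0.9]
width: 0.0369
```

```bash
python3 -c "
from h import *
go(.6155,-.0052,.0345)
"
```

```text
t 8.1 pos [ 0.6155 -0.0053  0.0341] w 0.0369 F [-0.2  0.1 -0.9] 
 d [-0.0004  0.0001  0.    ] rot [ 0.001  -0.0001  0.0001]
```

Emit:
servo_tool:
  deltas: [0.4,0.0005,0,0,0,0,0,0.6,0,0,0,0,0,0,0.7,0,0,0,0,0,0,0.7,-0.02,0,0,0,0,0,0.7,-0.04,0,0,0,0,0,0.7,-0.04,0,0,0,0,0,0.7,-0.02,-0.02,-0.04,0,0,0,0.7,0,-0.02,-0.04,0,0,0,0.7,0,-0.02,-0.04,0,0,0,0.7,0,-0.02,-0.03,0,0,0,0.7,0,-0.01,-0.02,0,0,0,0.7,0,0,-0.005,0,0,0]

```text
t: 9.1
eef_pos: [0.4503, -0.0996, 0.1507]
ee_rot: [[-0.006, -0.035, 0.999], [-0.003, 0.999, 0.035], [-1.0, -0.003, -0.006]]
ft_force: [-0.4, 0.2, -0.4]
width: 0.0597
```

Emit:
servo_tool:
  deltas: [0.7,0,0,0,0,0,0,0.7,0,0,0,0,0,0,0.7,0,0,0,0,0,0,0.7,0,0,0,0,0,0]

```text
t: 9.43
eef_pos: [0.4572, -0.0949, 0.1508]
ee_rot: [[0.002, -0.042, 0.999], [0.001, 0.999, 0.042], [-1.0, 0.001, 0.002]]
ft_force: [-0.2, 0.1, -0.5]
width: 0.06
```

```bash
cat >> h.py <<'E'
def look(name,x,y,d,z0=0):
  s=bot.observe();im=bot.grab_frame('wrist');cv2.imwrite('pics/'+name+'.png',im[:,:,::-1])
  c=cam('wrist',s);g=cv2.cvtColor(im,cv2.COLOR_RGB2GRAY)
  print('vel',abs(s['joint_vel']).max().round(4),'fit',fit(c,g,x,y,d,z0,mar=0))
  for p in P: 
    q=proj(c,[*p,.008])[0]
    if (q>0).all() and q[0]<512 and q[1]<384: print(p,q.round(),padfit(c,g,*p))
E
python3 -c "
from h import *
look('w5',.4352,-.0598,.026)
go(.4352,-.0598,.026)
"
```

```text
vel 0.0085 fit (array([ 0.4354991 , -0.05994812]), np.float64(74.55781032383388))
(0.618, -0.0925) [440. 175.] (array([ 0.61730419, -0.08922975]), np.float64(146.16553928027406))
(0.615, -0.0075) [459.  73.] None
t 9.48 pos [ 0.4569 -0.095   0.1508] w 0.0598 F [0.3 0.  0.3] 
 d [ 0.1248  0.036  -0.0204] rot [ 0.0025  0.0015 -0.0006]
```

View pics/w5.png

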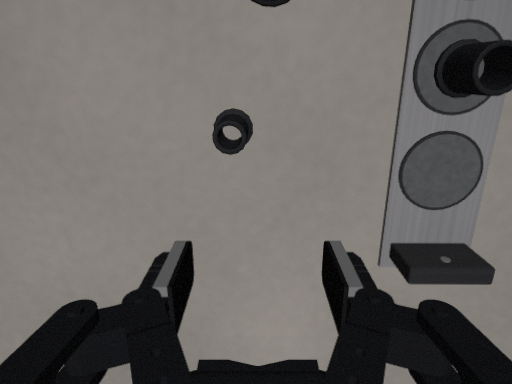

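Emit:
servo_tool:
  deltas: [0.7,0,0.02,-0.012,0.002,0,0,0.7,0.02,0.016,-0.0078,0,0,0,0.7,0.035,0,0,0,0,0,0.7,0.035,0,0,0,0,0,0.7,0.02,0,0,0,0,0,0.7,0.01,0,0,0,0,0,0.7,0,0,0,0,0,0,0.7,0,0,0,0,0,0,0.7,0,0,0,0,0,0]

```text
t: 10.23
eef_pos: [0.436, -0.0606, 0.0326]
ee_rot: [[-0.0, -0.038, 0.999], [0.001, 0.999, 0.038], [-1.0, 0.001, -0.0]]
ft_force: [0.4, 0.6, 0.8]
width: 0.0595
```

```bash
python3 -c "
from h import *
go(.436,-.060,.026)
"
```

```text
t 10.23 pos [ 0.436  -0.0606  0.0326] w 0.0595 F [0.4 0.6 0.8] 
 d [0.0066 0.0006 0.    ] rot [-0.0009 -0.0002 -0.0008]
```

Emit:
servo_tool:
  deltas: [0.3,0.004,0.0005,0,0,0,0,0.3,0,0,0,0,0,0,0,0,0,0,0,0,0,0,0,0,0,0,0,0,0,0,0,0,0,0,0,0,0,0,0,0,0,0,0,0,0,0,0,0,0,0,0,0,0,0,0,0]
  squeeze: 30

```text
t: 10.9
eef_pos: [0.4359, -0.0607, 0.0301]
ee_rot: [[0.0, -0.038, 0.999], [0.0, 0.999, 0.038], [-1.0, 0.0, 0.0]]
ft_force: [0.7, -0.0, 5.3]
width: 0.026
```

```bash
python3 -c "
from h import *
go(.6185,-.0899,.0366)
"
```

```text
t 10.9 pos [ 0.4359 -0.0607  0.0301] w 0.026 F [ 0.7 -0.   5.3] 
 d [-0.0065 -0.036   0.1814] rot [-0.0015  0.0001 -0.    ]
```

Emit:
servo_tool:
  deltas: [0,-0.02,0,0,0,0,0,0,-0.04,0,0,0,0,0,0,-0.025,-0.01,0.02,0,0,0,0,0,-0.01,0.035,0,0,0,0,0,-0.01,0.035,0,0,0,0,0,-0.006,0.035,0,0,0,0,0,0,0.03,0,0,0,0,0,0,0.02,0,0,0,0,0.02,0,0.006,0,0,0,0,0.035,0,0,0,0,0,0,0.01,0,0,0,0,0,0,0,0,0,0,0,0]

```text
t: 11.9
eef_pos: [0.6144, -0.0903, 0.041]
ee_rot: [[-0.009, -0.038, 0.999], [0.0, 0.999, 0.038], [-1.0, 0.001, -0.009]]
ft_force: [-1.0, 0.8, 0.1]
width: 0.026
```

Emit:
servo_tool:
  deltas: [0,0,0,0,0,0,0,0,0,0,0,0,0,0,0,0,0,0,0,0,0,0,0,0,0,0,0,0,0,0,0,0,0,0,0]

```text
t: 12.32
eef_pos: [0.6186, -0.0901, 0.0451]
ee_rot: [[0.001, -0.037, 0.999], [-0.0, 0.999, 0.037], [-1.0, -0.001, 0.001]]
ft_force: [0.6, -0.4, 0.2]
width: 0.0259
```

```bash
python3 -c "
from h import *
go(.6183,-.0902,.0381)
"
```

```text
t 12.32 pos [ 0.6186 -0.0901  0.0451] w 0.0259 F [ 0.6 -0.4  0.2] 
 d [ 0.007  -0.     -0.0003] rot [-0.0018  0.0008  0.0005]
```

Emit:
servo_tool:
  deltas: [0,0.004,0,-0.0003,-0.002,0,0,0,0.003,0,0,0,0,0,0,0,0,0,0,0,0,0,0,0,0,0,0,0]

```text
t: 12.65
eef_pos: [0.6181, -0.0901, 0.0381]
ee_rot: [[0.0, -0.039, 0.999], [-0.001, 0.999, 0.039], [-1.0, -0.001, 0.0]]
ft_force: [-2.2, -0.7, 9.3]
width: 0.0258
```

```bash
python3 -c "
from h import *
go(.6183,-.0902,.0381)
"
```

```text
t 12.65 pos [ 0.6181 -0.0901  0.0381] w 0.0258 F [-2.2 -0.7  9.3] 
 d [ 0.     -0.0001  0.0002] rot [0.0003 0.0001 0.0011]
```

Emit:
servo_tool:
  deltas: [0.4,0,0,0,0,0,0,0.7,0,0,0,0,0,0,0.9,0,0,0,0,0,0,1,-0.02,0,0,0,0,0,1,-0.04,0,0,0,0,0,1,-0.04,0,-0.02,0,0,0,1,-0.01,0.02,-0.03,0,0,0,1,0,0.025,-0.03,0,0,0,1,0,0.025,-0.03,0,0,0,1,0,0.025,-0.025,0,0,0,1,0,0.02,-0.015,0,0,0,1,0,0.005,-0.008,0,0,0]

```text
t: 13.65
eef_pos: [0.4542, 0.0273, 0.1447]
ee_rot: [[-0.002, -0.045, 0.999], [0.002, 0.999, 0.045], [-1.0, 0.002, -0.002]]
ft_force: [-0.8, 1.1, 0.7]
width: 0.0855
```

Emit:
servo_tool:
  deltas: [1,0,0,0,0,0,0,1,0,0,0,0,0,0,1,0,0,0,0,0,0,1,0,0,0,0,0,0]

```text
t: 13.98
eef_pos: [0.4579, 0.0225, 0.144]
ee_rot: [[-0.0, -0.036, 0.999], [-0.001, 0.999, 0.036], [-1.0, -0.001, -0.0]]
ft_force: [-0.6, 1.8, 0.4]
width: 0.0859
```

```bash
python3 -c "
from h import *
look('w6',.461,.0616,.046)
go(.461,.0616,.026)
"
```

```text
vel 0.007 fit (array([0.46142071, 0.06139905]), np.float64(88.16597683663524))
(0.618, -0.0925) [418. 292.] (array([ 0.61126601, -0.11066562]), np.float64(1025.5982392302062))
(0.615, -0.0075) [433. 211.] (array([ 0.63092764, -0.01070257]), np.float64(951.9062650335821))
(0.6115, 0.077) [450. 114.] (array([0.61043872, 0.08044062]), np.float64(140.63217624031847))
t 14.03 pos [0.4577 0.0226 0.144 ] w 0.0853 F [-0.2 -0.1 -0. ] 
 d [0.118  0.0389 0.0048] rot [-0.0025 -0.0002  0.0006]
```

View pics/w6.png

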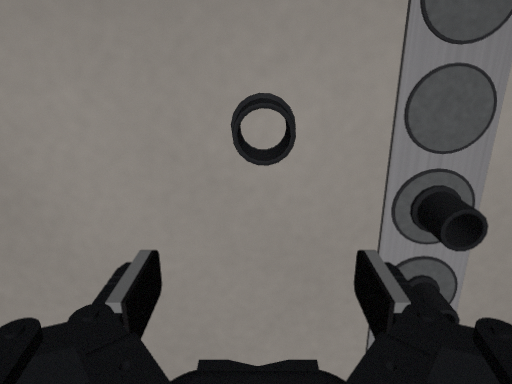

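Emit:
servo_tool:
  deltas: [1,0,0.02,0.003,-0.002,0,0,1,0.02,0.0188,0.0027,0,0,0,1,0.035,0,0,0,0,0,1,0.035,0,0,0,0,0,1,0.02,0,0,0,0,0,1,0.008,0,0,0,0,0,1,0,0,0,0,0,0,1,0,0,0,0,0,0,1,0,0,0,0,0,0]

```text
t: 14.78
eef_pos: [0.4614, 0.0625, 0.0267]
ee_rot: [[0.0, -0.04, 0.999], [-0.0, 0.999, 0.04], [-1.0, -0.0, 0.0]]
ft_force: [-0.6, 1.2, -0.9]
width: 0.085
```

```bash
python3 -c "
from h import *
go(.462,.0614,.026)
"
```

```text
t 14.78 pos [0.4614 0.0625 0.0267] w 0.085 F [-0.6  1.2 -0.9] 
 d [ 0.0007 -0.0011  0.0005] rot [0.0014 0.0003 0.0001]
```

Emit:
servo_tool:
  deltas: [0.7,0,-0.001,0,0,0,0,0.5,0,0,0,0,0,0,0.3,0,0,0,0,0,0,0,0,0,0,0,0,0,0,0,0,0,0,0,0,0,0,0,0,0,0,0,0,0,0,0,0,0,0,0,0,0,0,0,0,0]
  squeeze: 30

```text
t: 15.45
eef_pos: [0.4611, 0.0614, 0.0273]
ee_rot: [[0.001, -0.041, 0.999], [-0.001, 0.999, 0.041], [-1.0, -0.001, 0.001]]
ft_force: [-0.1, -0.6, 9.0]
width: 0.0467
```

```bash
python3 -c "
from h import *
go(.6118,.0806,.0346)
"
```

```text
t 15.45 pos [0.4611 0.0614 0.0273] w 0.0467 F [-0.1 -0.6  9. ] 
 d [-0.0072  0.013   0.1514] rot [0.0017 0.0007 0.0006]
```

Emit:
servo_tool:
  deltas: [0,-0.02,0,0,0,0,0,0,-0.04,0,0,0,0,0,0,-0.02,0.004,0.02,0,0,0,0,0,0.006,0.035,0,0,0,0,0,0.0027,0.035,0,0,0,0,0,0,0.03,0,0,0,0,0,0,0.02,0,0,0,0,0.01,0,0.0108,0,0,0,0,0.03,0,0,0,0,0,0,0.022,0,0,0,0,0,0,0,0,0,0,0,0,0,0,0,0,0,0,0]

```text
t: 16.45
eef_pos: [0.6097, 0.0801, 0.0435]
ee_rot: [[-0.004, -0.041, 0.999], [-0.001, 0.999, 0.041], [-1.0, -0.001, -0.004]]
ft_force: [0.2, 0.4, 0.4]
width: 0.0465
```

Emit:
servo_tool:
  deltas: [0,0,0,0,0,0,0,0,0,0,0,0,0,0,0,0,0,0,0,0,0,0,0,0,0,0,0,0]

```text
t: 16.78
eef_pos: [0.6115, 0.0808, 0.0454]
ee_rot: [[0.001, -0.041, 0.999], [-0.0, 0.999, 0.041], [-1.0, -0.0, 0.001]]
ft_force: [-0.4, 0.5, -0.1]
width: 0.0469
```

```bash
python3 -c "
from h import *
go(.6112,.0803,.0353)
"
```

```text
t 16.78 pos [0.6115 0.0808 0.0454] w 0.0469 F [-0.4  0.5 -0.1] 
 d [ 0.0101 -0.0004 -0.0004] rot [0.0022 0.0011 0.0001]
```

Emit:
servo_tool:
  deltas: [0,0.005,-0.0004,-0.0004,0.002,0,0,0,0.003,0,0,0,0,0,0,0.002,0,0,0,0,0,0,0,0,0,0,0,0,0,0,0,0,0,0,0]

```text
t: 17.2
eef_pos: [0.6105, 0.0799, 0.0353]
ee_rot: [[-0.0, -0.039, 0.999], [-0.001, 0.999, 0.039], [-1.0, -0.001, -0.0]]
ft_force: [-2.7, -1.2, 10.2]
width: 0.0465
```

```bash
python3 -c "
from h import *
go(.6112,.0803,.0353)
"
```

```text
t 17.2 pos [0.6105 0.0799 0.0353] w 0.0465 F [-2.7 -1.2 10.2] 
 d [0.     0.0003 0.0007] rot [ 0.     -0.0004  0.0014]
```

Emit:
servo_tool:
  deltas: [0.6,0,0,0,0,0,0,0.8,0,0,0,0,0,0,1,0,0,0,0,0,0,1,-0.02,0,0,0,0,0,1,-0.04,0,0,0,0,0,1,-0.04,0,-0.02,0,0,0,1,-0.01,0.025,-0.03,0,0,0,1,0,0.03,-0.03,0,0,0,1,0,0.03,-0.03,0,0,0,1,0,0.03,-0.02,0,0,0,1,0,0.02,-0.015,0,0,0,1,0,0.005,-0.005,0,0,0]

```text
t: 18.2
eef_pos: [0.4544, 0.2183, 0.142]
ee_rot: [[-0.002, -0.047, 0.999], [0.003, 0.999, 0.047], [-1.0, 0.004, -0.002]]
ft_force: [-0.5, 0.5, -0.5]
width: 0.0851
```

Emit:
servo_tool:
  deltas: [1,0,0,0,0,0,0,1,0,0,0,0,0,0,1,0,0,0,0,0,0,1,0,0,0,0,0,0]

```text
t: 18.53
eef_pos: [0.4588, 0.2115, 0.1411]
ee_rot: [[-0.001, -0.036, 0.999], [-0.002, 0.999, 0.036], [-1.0, -0.001, -0.001]]
ft_force: [-0.4, -0.6, 0.0]
width: 0.0852
```

```bash
python3 -c "
from h import *
look('w7',.4473,.2539,.056)
go(.4473,.2539,.026)
"
```

```text
vel 0.0066 fit (array([0.44775103, 0.25344595]), np.float64(96.58019994237617))
(0.615, -0.0075) [398. 378.] None
(0.6115, 0.077) [409. 311.] (array([0.61167603, 0.06403445]), np.float64(1127.8891163192577))
(0.608, 0.162) [421. 232.] (array([0.60694836, 0.16594531]), np.float64(259.3508464561952))
t 18.58 pos [0.4587 0.2117 0.1412] w 0.0857 F [ 0.3 -1.2 -0.7] 
 d [ 0.1151  0.0427 -0.0098] rot [-0.003  -0.0007  0.0012]
```

View pics/w7.png

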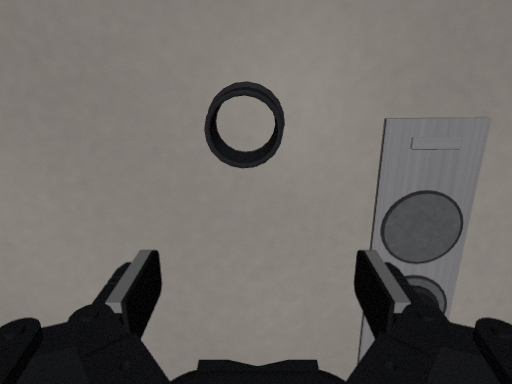

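Emit:
servo_tool:
  deltas: [1,0,0.02,-0.005,-0.002,0,0,1,0.018,0.0222,-0.0043,0,0,0,1,0.035,0,0,0,0,0,1,0.035,0,0,0,0,0,1,0.02,0,0,0,0,0,1,0.007,0,0,0,0,0,1,0,0,0,0,0,0,1,0,0,0,0,0,0,1,0,0,0,0,0,0]

```text
t: 19.33
eef_pos: [0.4476, 0.2554, 0.0277]
ee_rot: [[0.001, -0.04, 0.999], [0.001, 0.999, 0.04], [-1.0, 0.001, 0.001]]
ft_force: [-0.0, -0.5, -0.2]
width: 0.0859
```

```bash
python3 -c "
from h import *
go(.4478,.2534,.026)
"
```

```text
t 19.33 pos [0.4476 0.2554 0.0277] w 0.0859 F [-0.  -0.5 -0.2] 
 d [ 0.0017 -0.002   0.0001] rot [ 0.0013  0.0011 -0.0011]
```

Emit:
servo_tool:
  deltas: [0.8,0.002,-0.002,0,0,0,0,0.7,0,0,0,0,0,0,0.5,0,0,0,0,0,0,0,0,0,0,0,0,0,0,0,0,0,0,0,0,0,0,0,0,0,0,0,0,0,0,0,0,0,0,0,0,0,0,0,0,0]
  squeeze: 30

```text
t: 20.0
eef_pos: [0.4474, 0.2526, 0.0258]
ee_rot: [[0.001, -0.041, 0.999], [-0.001, 0.999, 0.041], [-1.0, -0.001, 0.001]]
ft_force: [-0.8, -2.0, 9.5]
width: 0.057
```

```bash
python3 -c "
from h import *
go(.6077,.1655,.034)
"
```

```text
t 20.0 pos [0.4474 0.2526 0.0258] w 0.057 F [-0.8 -2.   9.5] 
 d [-0.0079 -0.0936  0.1566] rot [0.0018 0.0012 0.0006]
```

Emit:
servo_tool:
  deltas: [0,-0.02,0,0,0,0,0,0,-0.04,0,0,0,0,0,0,-0.02,-0.01,0.02,0,0,0,0,0,-0.02,0.03,0,0,0,0,0,-0.02,0.035,0,0,0,0,0,-0.02,0.03,0,0,0,0,0,-0.015,0.02,0,0,0,0,0,-0.0093,0.0152,0,0,0,0,0.02,0,0.006,0,0,0,0,0.03,0,0,0,0,0,0,0.012,0,0,0,0,0,0,0,0,0,0,0,0]

```text
t: 21.0
eef_pos: [0.604, 0.1637, 0.0395]
ee_rot: [[-0.007, -0.042, 0.999], [-0.003, 0.999, 0.042], [-1.0, -0.003, -0.007]]
ft_force: [0.1, -0.3, -0.3]
width: 0.0566
```

Emit:
servo_tool:
  deltas: [0,0,0,0,0,0,0,0,0,0,0,0,0,0,0,0,0,0,0,0,0,0,0,0,0,0,0,0,0,0,0,0,0,0,0]

```text
t: 21.42
eef_pos: [0.6071, 0.1655, 0.0434]
ee_rot: [[0.001, -0.041, 0.999], [0.0, 0.999, 0.041], [-1.0, 0.0, 0.001]]
ft_force: [0.4, 0.2, -1.0]
width: 0.0569
```

```bash
python3 -c "
from h import *
go(.6074,.1648,.0338)
"
```

```text
t 21.42 pos [0.6071 0.1655 0.0434] w 0.0569 F [ 0.4  0.2 -1. ] 
 d [ 0.0096 -0.0007  0.0002] rot [ 0.0024  0.0007 -0.    ]
```

Emit:
servo_tool:
  deltas: [0,0.005,-0.0007,0.0002,0.002,0,0,0,0.003,0,0,0,0,0,0,0.0015,0,0,0,0,0,0,0,0,0,0,0,0,0,0,0,0,0,0,0]

```text
t: 21.83
eef_pos: [0.607, 0.1643, 0.0339]
ee_rot: [[-0.0, -0.039, 0.999], [-0.001, 0.999, 0.039], [-1.0, -0.001, -0.0]]
ft_force: [-1.3, -1.8, 9.9]
width: 0.0571
```

```bash
python3 -c "
from h import *
go(.6074,.1648,.0338)
"
```

```text
t 21.83 pos [0.607  0.1643 0.0339] w 0.0571 F [-1.3 -1.8  9.9] 
 d [0.0001 0.0005 0.0004] rot [ 0.     -0.0002  0.0012]
```

Release, rise and retreat toward the robot/over the bench so the cameras see the row.

Emit:
servo_tool:
  deltas: [0.75,0,0,0,0,0,0,0.9,0,0,0,0,0,0,1,0,0,0,0,0,0,1,-0.02,0,0,0,0,0,1,-0.04,0,0,0,0,0,1,-0.04,0,0,0,0,0,1,-0.04,-0.03,-0.03,0,0,0,1,-0.02,-0.04,-0.03,0,0,0,1,0,-0.04,-0.035,0,0,0,1,0,-0.04,-0.035,0,0,0,1,0,-0.03,-0.03,0,0,0,1,0,-0.01,-0.01,0,0,0]

```text
t: 22.83
eef_pos: [0.4686, -0.0015, 0.1763]
ee_rot: [[-0.008, -0.035, 0.999], [-0.007, 0.999, 0.035], [-1.0, -0.006, -0.008]]
ft_force: [-0.8, -0.2, -0.1]
width: 0.0855
```

Emit:
servo_tool:
  deltas: [1,0,0,0,0,0,0,1,0,0,0,0,0,0,1,0,0,0,0,0,0,1,0,0,0,0,0,0,1,0,0,0,0,0,0]

```text
t: 23.25
eef_pos: [0.4752, 0.0062, 0.1771]
ee_rot: [[0.0, -0.041, 0.999], [0.001, 0.999, 0.041], [-1.0, 0.001, 0.0]]
ft_force: [-0.0, 0.4, -0.3]
width: 0.0856
```

```bash
python3 - <<'E'
from h import *
for n in('top','scene','wrist'):
    im=bot.grab_frame(n);cv2.imwrite(f'pics/{n}9.png',im[:,:,::-1])
    if n!='wrist':
        c=cam(n);g=cv2.cvtColor(im,cv2.COLOR_RGB2GRAY)
        for p,d in zip(P,(26,36,46,56)): print(n,d,fit(c,g,*p,d/1e3,.008,mar=-6))
a=cv2.imread('pics/top9.png');b=cv2.imread('pics/scene9.png')
c=np.vstack([cv2.resize(a[130:200,185:385],None,fx=4,fy=4,interpolation=cv2.INTER_CUBIC),cv2.resize(b[160:235,150:350],None,fx=4,fy=4,interpolation=cv2.INTER_CUBIC)])
cv2.imwrite('pics/f.png',cv2.convertScaleAbs(c,alpha=1.7))
E
```

```text
top 26 (array([ 0.61646716, -0.09315701]), np.float64(85.14729522548788))
top 36 (array([ 0.61578531, -0.00976791]), np.float64(80.76066058213813))
top 46 (array([0.61111338, 0.07607373]), np.float64(55.78562544995825))
top 56 (array([0.60632514, 0.16128702]), np.float64(142.70860769962366))
scene 26 (array([ 0.62041666, -0.09165792]), np.float64(170.8021693562885))
scene 36 (array([ 0.61613347, -0.00688431]), np.float64(174.51609316511187))
scene 46 (array([0.60723856, 0.08197483]), np.float64(159.43248604623648))
scene 56 (array([0.60632557, 0.16361644]), np.float64(108.54599891745433))
```

View pics/f.png

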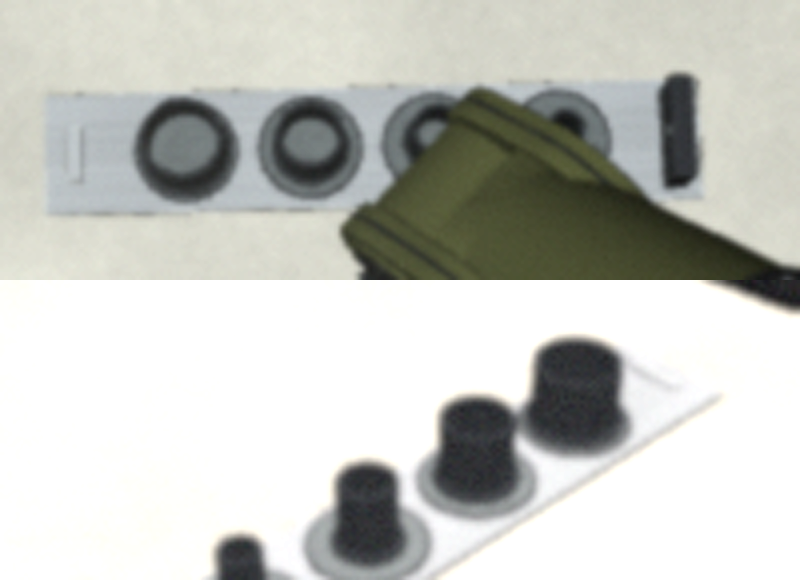

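View pics/scene9.png

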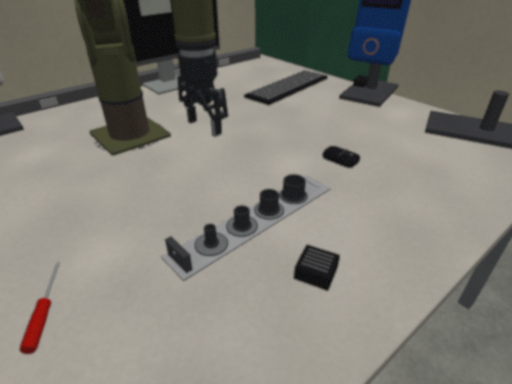

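View pics/wrist9.png

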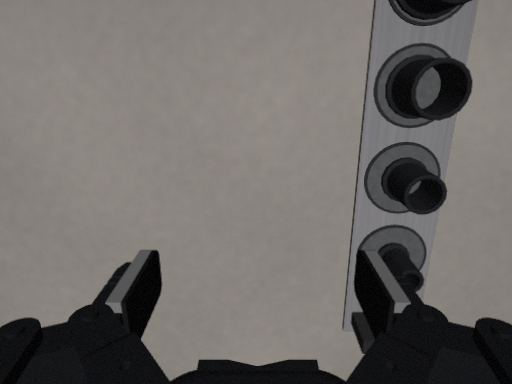

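Emit:
servo_tool:
  deltas: [1,0,-0.03,0,0,0,0,1,0,-0.03,0,0,0,0,1,0,-0.03,0,0,0,0,1,0,-0.03,0,0,0,0,1,0,-0.03,0,0,0,0,1,0,-0.03,0,0,0,0,1,0,-0.03,0,0,0,0,1,0,-0.03,0,0,0,0,1,0,-0.02,0,0,0,0,1,0,-0.02,0,0,0,0,1,0,-0.01,0,0,0,0,1,0,0,0,0,0,0]

```text
t: 24.4
eef_pos: [0.4852, -0.2877, 0.1767]
ee_rot: [[-0.001, -0.035, 0.999], [-0.001, 0.999, 0.035], [-1.0, -0.001, -0.001]]
ft_force: [0.5, -0.1, -0.2]
width: 0.0853
```

```bash
python3 - <<'E'
from h import *
n='top'
im=bot.grab_frame(n);cv2.imwrite('pics/top10.png',im[:,:,::-1])
c=cam(n);g=cv2.cvtColor(im,cv2.COLOR_RGB2GRAY)
T=[(.6175,-.0936),(.6144,-.0088),(.611,.0762),(.6075,.1613)]
for p,d in zip(T,(26,36,46,56)): r=fit(c,g,*p,d/1e3,.008,mar=-6);print(d,((r[0]-p)*1e3).round(1))
cv2.imwrite('pics/f2.png',cv2.convertScaleAbs(cv2.resize(im[130:200,185:385,::-1],None,fx=4,fy=4,interpolation=cv2.INTER_CUBIC),alpha=1.7))
E
```

```text
26 [ 0.1 -0.3]
36 [ 1.3 -0.3]
46 [ 0.1 -0.3]
56 [-1.1  0. ]
```

View pics/f2.png

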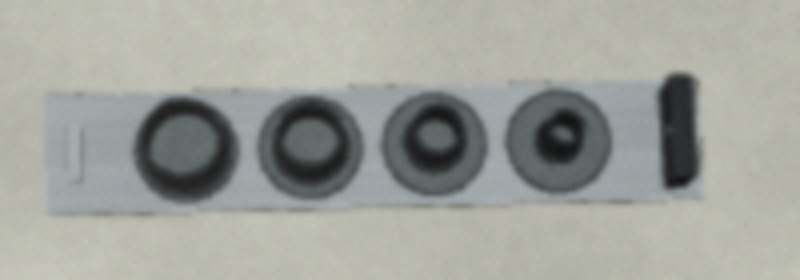

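All four stand upright, in the right order, within about 1.5 mm of their pad centres. Handing in.

```bash
python3 -c "
from rig import bot
print(bot.hand_in())"
```

```text
the job is handed in; nothing more can be done
None
```

I put the four sleeves on the pads in order of width: 26 mm next to the upright end stop, then 36, 46 and 56 mm at the far end. Each stands upright on its flange. I handed in after about 24.5 s of robot time. The arm was clear of the row, and the mouse was never touched.

- **Last check:** the clear top view put every sleeve within about 1.3 mm of its pad centre. The largest offsets, for 36 and 56, were across the strip.
- **Disagreement between cameras:** at the start the top and scene cameras disagreed by 2–4 mm along the row. I worked from the wrist camera instead, so sleeves and pads were measured the same way. In the last scene-camera picture, the fit for sleeve 46 was about 6 mm off the top-camera fit. I put that down to a poor fit against the grey pad, because that sleeve looks centred in every picture.
- **One grasp redone:** the first close on sleeve 36 went too low and the fingers stopped on the flange, with about 8 N at the wrist. I opened, raised 10 mm and gripped again.
- **Forces:** the largest wrist reading I saw was about 13 N in one direction.

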